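# Swing the serving lamp over the soup bowl

### The job

Swing the serving lamp round on its arm until the shade hangs centred over the wide soup bowl, not over the small dish, and let go so that it stays there. Leave the bowl and the small dish standing where they are.

Things in the scene. Friction and masses are not known exactly. Their poses are not given: they have to be found in the camera images.
- lamp_base: Fixed stand of the lamp on the table: dark steel foot disc (104 mm across, 22 mm high) with a thin steel post. Origin at the centre of the foot's underside; the arm's vertical hinge axis runs through it. With the hub on top the post reaches 206 mm. Its x axis is the direction in which the arm points at joint value 0.
- lamp_arm (a joint): Hinge of the lamp's horizontal arm about the vertical post, in rad: 0 = arm along the stand's x axis, positive = anticlockwise seen from above, stops at -1.2 and 1.2. Stiff with friction (0.5 N m, about 3 N at the grip): it stays wherever it is released.
- lamp_grip (a point): Middle of the upright black round grip on top of the lamp shade, 22 mm across and 45 mm tall (from 206 mm to 251 mm above the table, this point at 228 mm), 180 mm from the hinge axis; nothing stands higher nearby. The steel shade hangs centred straight below it: round, 100 mm across at its open rim, which is 113 mm above the table; its top is at 200 mm. The arm is a 12 mm round bar at 187 mm height from the post to the shade. The grip does not turn on the shade.
- soup_bowl: Wide light-coloured soup bowl, 147 mm across, 44 mm high, loose on the table; origin at the centre of its underside. It stands under the arm's circle (its centre within about 15 mm of 180 mm from the hinge axis), on one side or the other.
- small_dish: Small flat dish with two brown rolls, 90 mm across, 20 mm high, loose, on the other side under the arm's circle; origin at the centre of its underside. A bystander: leave it.
Not all that is in view belongs to the job. Of the things that look like the soup_bowl, the largest one is meant.

How it is judged:
By the outcome, as a careful person would: the job done as asked, in the order asked, and still so for the second after the job is handed in, with the robot touching nothing.
It also fails if it takes over 29 s, if anything falls off the work surface, if the arm or the gripper's body presses on something with over 40 N, if the wrist force passes 120 N, or if a joint passes its speed limit or range.

### The arm

A 6-joint arm with a two-finger parallel gripper is mounted at the origin on the work surface; the furniture and walls round the work are solid. World frame = base frame: x ahead of the robot, y to its left, z up, the work surface at z = 0. Lengths are in m, angles in rad, forces in N, time in s.
With the tool pointing down it reaches from about 0.3 to 0.775 m from the base axis. Payload 14.6 kg.
Tool frame: the origin (TCP) lies midway between the tips of the shut fingers; the grasp point (between the pads) lies 19 mm behind it; z points along the fingers, y is the line along which they close (so a half turn about z gives the same grasp; the last joint's range is limited). The gripper opens to 85 mm and grips with 20 to 120 N. Pads are 22 mm wide; open, the fingers measure 114 mm over their backs; the gripper's body (76 mm by 85 mm) begins 54 mm behind the grasp point. The pads swing forward as they close: fully open they stand 13 mm farther back than shut.
Start: joints at [1.247, 0.3, 1.521, -0, 1.321, -0.067], TCP at [0.14, 0.532, 0.201] pointing down, gripper open.
Joint ranges: [-3.03, 3.03], [-0.79, 2.21], [0.23, 2.52], [-1.04, 4.18], [0, 3.07], [-2.55, 2.55]. Speed limits (rad/s): [2.22, 2.22, 2.57, 3.14, 3.14, 3.14].

### API

Orientations are given as a unit quaternion [w, x, y, z].
In Python, from cell import manip gives the robot as it stands.
- The arm moves only by the shell command python3 -m pendant 'ROWS'. ROWS is JSON, a list of rows, each an object with "delta_pos": the shift along the tool's x, y, z in mm, a list of three; "delta_rot": the turn, a rotation vector about the tool's x, y, z in rad, a list of three; "gripper": the finger opening in mm, from 0 to 85.4. In form: [{"delta_pos": [x, y, z], "delta_rot": [ax, ay, az], "gripper": gripper}, ...]. A call has 1 to 12 rows; each row shifts and turns the commanded pose from where the row before left it, along the tool's axes as they then stand; what a row does not reach is not made up. A row lasts 1/12 s, in which the tool goes at most 41.7 mm and 7.16 degrees, less where a joint would pass 70% of its speed; a pose out of reach is approached as far as the arm can. A call with a gripper value outside its range is refused whole. The fingers move at their own pace and stop on an object; the grip force is fixed at half the most. Time passes only in rows, so rows that do not move let the fingers close. It gives the time, the measured TCP pose, the force, the opening and the grip force at its end, in the units of the state.
- manip.sense(): the state, without advancing time (a new reading comes with each control period).
- manip.capture(name): name is "side" or "top" or "wrist"; returns the picture (420x560x3 uint8, red, green, blue); there is no depth.
- manip.calibration(name): a dict with "K" (3x3 intrinsics, pixels), "position" and "rotation" of the camera in the world; the wrist camera has in their place "mount" (4x4, takes a point from camera to tool coordinates, whose origin is the TCP and whose axes are the flange's). Camera axes: x right, y up, looking along -z (the intrinsics and any distortion apply to the point x, -y, -z); pixel columns grow to the right and rows downward; lengths in m; the calibration is good to about 2 mm. A picture is of the moment at which its call begins: read the wrist's pose just before it. calibration takes no time and is no camera call.
- manip.hand_in(): hands the job in; it is judged then, once.
The state is a dict: "t": time; "qpos": joint angles; "dq": joint speeds; "joint_torque": joint torques, N m; "tcp_pos": TCP position; "orientation": TCP orientation; "force": force on the tool from outside, world axes, zero at the start; "ft_torque": the same for the moment, N m; "width": finger opening in m; "grip_force": force on a finger pad.
Only numpy, scipy, OpenCV 4.12 (cv2) and the standard library are available. Lean on these libraries where they do the work, as an engineer would, in place of code of your own. Each camera call takes 0.05 s, during which the arm holds its last target. There are 200 camera calls.

## Working session

There is one attempt and no reset: what is moved stays moved. The work goes in short steps, Python scripts to look and compute and a shell command to move; the robot and the scene stay as the last step left them, time stands still between calls to the robot, and variables do not carry over. Pictures are saved under pics/ and viewed, at most 10 in all, crops included, and the job is handed in when it is done.

```bash
mkdir -p pics; python3 - <<'E'
from cell import manip
import cv2,numpy as np
for n in("top","side"):
    im=manip.capture(n); cv2.imwrite(f"pics/{n}0.png",im[:,:,::-1]); c=manip.calibration(n); print(n,c)
s=manip.sense(); print(s)
E
```

```text
top {'K': array([[490.5813119 ,   0.        , 284.68156113],
       [  0.        , 490.5813119 , 220.12247509],
       [  0.        ,   0.        ,   1.        ]]), 'position': array([ 0.16337692, -0.3817786 ,  1.31793551]), 'rotation': array([ 0.70533268,  0.07146987, -0.06011114, -0.70269803])}
side {'K': array([[499.68449239,   0.        , 274.16450459],
       [  0.        , 499.68449239, 207.73569994],
       [  0.        ,   0.        ,   1.        ]]), 'position': array([ 0.27768966, -1.20244533,  0.56219064]), 'rotation': array([ 0.85324442,  0.51909523, -0.02818036, -0.04147257])}
{'t': 0.1, 'qpos': array([ 1.24741182e+00,  3.00442431e-01,  1.52154039e+00,  1.18391901e-05,
        1.32072131e+00, -6.65902703e-02]), 'dq': array([-0.00168024, -0.00312092, -0.00341568, -0.00092266, -0.0003281 ,
       -0.00052726]), 'joint_torque': array([ 1.05238887e-03, -5.44378245e+01, -3.62370229e+01, -1.58095067e-04,
        3.05859881e-03,  1.09555424e-05]), 'tcp_pos': array([0.13960264, 0.53172289, 0.20025428]), 'orientation': array([-1.13302672e-04,  1.28046057e-01,  9.91768067e-01, -5.44096462e-04]), 'force': array([ 0.02281946, -0.08976418,  0.08409602]), 'ft_torque': array([-0.01219975, -0.01611407,  0.01291825]), 'grip_force': 0.0, 'width': 0.08533816178821368}
```

View pics/top0.png

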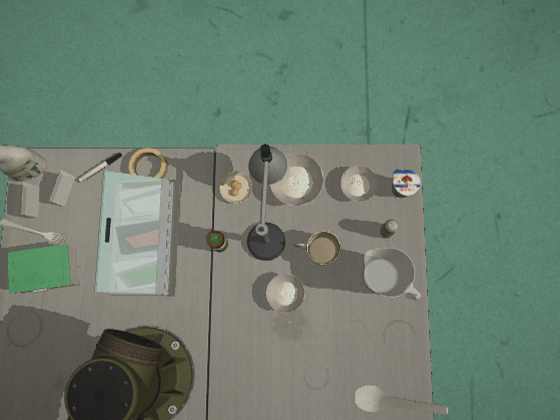

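View pics/side0.png

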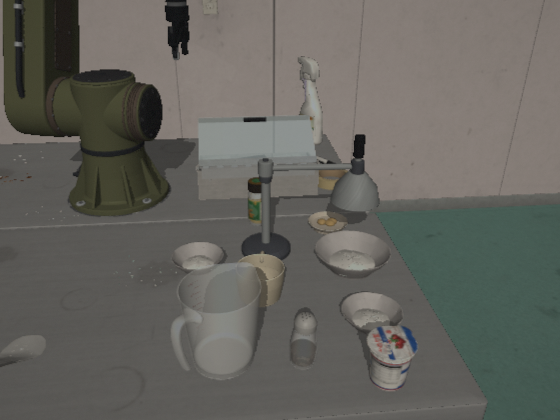

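The top view shows three similar bowls, at (297,180), (356,183) and (285,293). The one at (297,180) is widest and lies under the arm's circle, so it fits. The dish with rolls is at (235,187), the lamp hub at (262,229) and the grip at (265,150). I'll confirm with an enlarged crop of both views.

```bash
python3 - <<'E'
import cv2,numpy as np
a=cv2.imread("pics/top0.png")[135:265,205:385]; b=cv2.imread("pics/side0.png")[125:295,230:420]
a=cv2.resize(a,(720,520),interpolation=2); cv2.imwrite("pics/c1.png",cv2.convertScaleAbs(a,alpha=1.4,beta=20))
b=cv2.resize(b,(665,595),interpolation=2); cv2.imwrite("pics/c2.png",cv2.convertScaleAbs(b,alpha=1.4,beta=20))
E
```

```text
(no output)
```

View pics/c1.png

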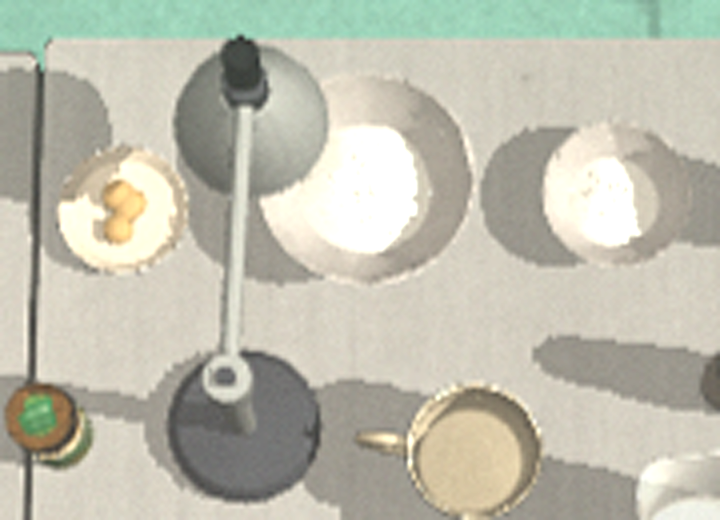

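View pics/c2.png

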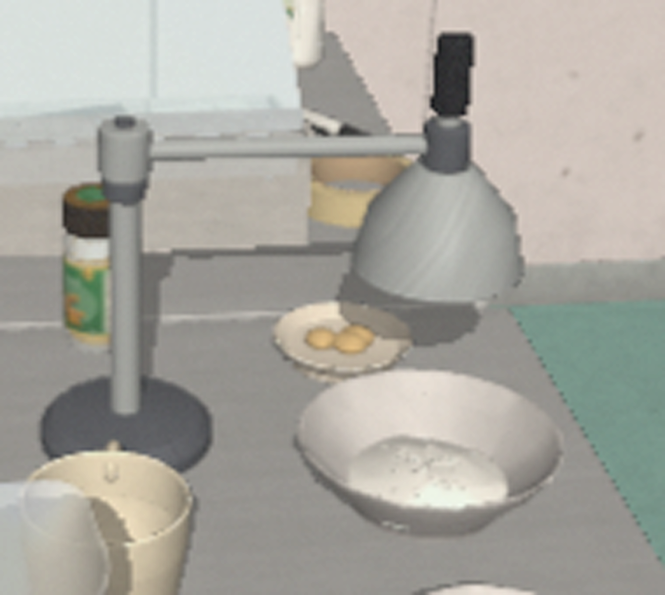

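The crop confirms the widest bowl, next to the shade, with the rolls dish on the other side. Next I triangulate the grip, hub and bowl rim.

```bash
cat > h.py <<'E'
from cell import manip
import numpy as np
from scipy.spatial.transform import Rotation as R
from scipy.optimize import least_squares
C={n:manip.calibration(n) for n in("top","side")}
print({k:v for k,v in C["top"].items() if k not in("K","position","rotation")})
def proj(n,p):
    c=C[n];w,x,y,z=c["rotation"]
    q=R.from_quat([x,y,z,w]).inv().apply(np.atleast_2d(p)-c["position"])
    q=q*[1,-1,-1]; u=q@c["K"].T
    return u[:,:2]/u[:,2:]
t=lambda X,Y:np.array([205+(X+.5)/4-.5,135+(Y+.5)/4-.5])
s=lambda X,Y:np.array([230+(X+.5)/3.5-.5,125+(Y+.5)/3.5-.5])
def tri(a,b):
    r=least_squares(lambda p:np.r_[proj("top",p)[0]-a,proj("side",p)[0]-b],[.5,-.4,.1]); return r.x,np.abs(r.fun).max()
E
python3 - <<'E'
from h import *
g=tri(t(243,66),s(453,74));h=tri(t(227,376),s(124,120));print("grip",g,"hub",h)
print("griptop",tri(t(240,45),s(456,35)))
f=tri(t(245,424),s(127,424));print("foot",f)
print("reach grip-hub",np.linalg.norm((g[0]-h[0])[:2]))
tp=[(474,180),(368,283),(370,73),(440,105),(445,258),(290,245)];sp=[(297,440),(562,445),(425,370),(340,390),(510,388)]
obs=np.array([t(*p) for p in tp]);obs2=np.array([s(*p) for p in sp])
th=np.linspace(0,2*np.pi,721)
def res(v,):
    P=np.c_[v[0]+v[3]*np.cos(th),v[1]+v[3]*np.sin(th),0*th+v[2]]
    return np.r_[[np.linalg.norm(proj("top",P)-o,axis=1).min() for o in obs],[np.linalg.norm(proj("side",P)-o,axis=1).min() for o in obs2]]
b=least_squares(res,[g[0][0]-.03,g[0][1]-.08,.044,.0735],diff_step=1e-3);print("bowl",b.x,b.fun.round(2))
d=tri(t(124,208),s(342,338));print("dish",d)
hx=(h[0][:2]+f[0][:2])/2
for c in(h[0][:2],f[0][:2]):
    v=b.x[:2]-c;w=g[0][:2]-c;print(np.linalg.norm(v),np.arctan2(v[1],v[0]),np.linalg.norm(w),np.arctan2(w[1],w[0]))
E
```

```text
{}
grip (array([ 0.53189338, -0.31794575,  0.22828386]), np.float64(0.014915110917712582)) hub (array([ 0.3523274 , -0.30964623,  0.20438007]), np.float64(0.3968166926921697))
griptop (array([ 0.5338411 , -0.31697008,  0.25076913]), np.float64(1.2263259811223293))
foot (array([ 0.35322464, -0.30958624,  0.00864475]), np.float64(0.225990089610832))
reach grip-hub 0.17975768700338826
bowl [ 0.5155165  -0.39310557  0.04261768  0.07237388] [0.85 0.26 0.64 0.8  0.69 0.84 1.2  0.07 0.53 1.42 1.04]
dish (array([ 0.5011865 , -0.22482073,  0.01372294]), np.float64(0.47802903271315245))
0.18329251463682997 -0.47274746687038716 0.17975768700338826 -0.046187054297772055
0.1825215809925495 -0.47527842039624896 0.17886420060381322 -0.04675368576122434
```

Everything fits: grip height 0.228, hub 0.204, grip-to-hinge radius 0.180, bowl rim 0.043 with a radius of 72 mm, and its centre 183 mm from the hinge. The target arm angle in world is about -0.474, so the grip goes to (0.513,-0.392). Now raise and approach.

```bash
python3 -m pendant '[{"delta_pos":[0,0,-40],"delta_rot":[0,0,0],"gripper":85},{"delta_pos":[0,0,-40],"delta_rot":[0,0,0],"gripper":85},{"delta_pos":[0,0,-40],"delta_rot":[0,0,0],"gripper":85}]'
python3 -m pendant '[{"delta_pos":[-30,-21,0],"delta_rot":[0,0,0],"gripper":70},{"delta_pos":[-30,-21,0],"delta_rot":[0,0,0],"gripper":70},{"delta_pos":[-30,-21,0],"delta_rot":[0,0,0],"gripper":70},{"delta_pos":[-30,-21,0],"delta_rot":[0,0,0],"gripper":70},{"delta_pos":[-30,-21,0],"delta_rot":[0,0,0],"gripper":70},{"delta_pos":[-30,-21,0],"delta_rot":[0,0,0],"gripper":70},{"delta_pos":[-30,-21,0],"delta_rot":[0,0,0],"gripper":70},{"delta_pos":[-30,-21,0],"delta_rot":[0,0,0],"gripper":70},{"delta_pos":[-30,-21,0],"delta_rot":[0,0,0],"gripper":70},{"delta_pos":[-30,-21,0],"delta_rot":[0,0,0],"gripper":70},{"delta_pos":[-30,-21,0],"delta_rot":[0,0,0],"gripper":70},{"delta_pos":[-30,-21,0],"delta_rot":[0,0,0],"gripper":70}]'
cat >> h.py <<'E'
def togo(x,y,z):
    S=manip.sense();w,a,b,c=S["orientation"];r=R.from_quat([a,b,c,w])
    print("t",S["t"],"tcp",S["tcp_pos"].round(4),"tool mm",(1e3*r.inv().apply(np.array([x,y,z])-S["tcp_pos"])).round(1),"axes",r.as_matrix().round(3).tolist(),"q6",S["qpos"][5],"F",S["force"].round(1),"w",S["width"],S["grip_force"])
E
python3 -c "
from h import *
togo(.532,-.318,.30)"
```

```text
t: 0.35
tcp_pos: [0.1395, 0.5315, 0.3219]
orientation: [-0.0, 0.128, 0.992, -0.001]
force: [-0.7, 0.7, 0.4]
width: 0.0851
grip_force: 0.0
t: 1.35
tcp_pos: [0.4246, 0.1951, 0.3207]
orientation: [-0.0, 0.128, 0.992, -0.0]
force: [0.9, 0.4, 0.5]
width: 0.0699
grip_force: 0.0
{}
t 1.35 tcp [0.4246 0.1951 0.3207] tool mm [-234.2 -469.    20.7] axes [[-0.967, 0.254, -0.0], [0.254, 0.967, -0.0], [0.0, -0.0, -1.0]] q6 -0.9616944816116426 F [0.9 0.4 0.5] w 0.06989544210791344 0.0
```

```bash
python3 -m pendant '[{"delta_pos":[-17,-34,0],"delta_rot":[0,0,0],"gripper":70},{"delta_pos":[-17,-34,0],"delta_rot":[0,0,0],"gripper":70},{"delta_pos":[-17,-34,0],"delta_rot":[0,0,0],"gripper":70},{"delta_pos":[-17,-34,0],"delta_rot":[0,0,0],"gripper":70},{"delta_pos":[-17,-34,0],"delta_rot":[0,0,0],"gripper":70},{"delta_pos":[-17,-34,0],"delta_rot":[0,0,0],"gripper":70},{"delta_pos":[-17,-34,0],"delta_rot":[0,0,0],"gripper":70},{"delta_pos":[-17,-34,0],"delta_rot":[0,0,0],"gripper":70},{"delta_pos":[-17,-34,0],"delta_rot":[0,0,0],"gripper":70},{"delta_pos":[-17,-34,0],"delta_rot":[0,0,0],"gripper":70},{"delta_pos":[-17,-34,0],"delta_rot":[0,0,0],"gripper":70},{"delta_pos":[-17,-34,0],"delta_rot":[0,0,0],"gripper":70}]'
python3 -m pendant '[{"delta_pos":[-15,-30,0],"delta_rot":[0,0,0],"gripper":70},{"delta_pos":[-15,-30,0],"delta_rot":[0,0,0],"gripper":70},{"delta_pos":[0,0,0],"delta_rot":[0,0,0],"gripper":70}]'
python3 - <<'E'
from h import *
import cv2
togo(.532,-.318,.214)
S=manip.sense();c=manip.calibration("wrist");im=manip.capture("wrist");w,a,b,d=S["orientation"];r=R.from_quat([a,b,d,w])
M=np.array(c["mount"]);im=im[:,:,::-1].copy()
def wp(p):
    q=r.inv().apply(np.array(p)-S["tcp_pos"]);q=(np.linalg.inv(M)@np.r_[q,1])[:3]*[1,-1,-1];u=c["K"]@q;return u[:2]/u[2]
for p in[(.532,-.318,.251),(.532,-.318,.206)]:
    u=wp(p);print(u);cv2.drawMarker(im,tuple(int(round(k)) for k in u),(0,0,255),0,12,1)
cv2.imwrite("pics/w1.png",im)
E
```

```text
t: 2.35
tcp_pos: [0.5175, -0.2516, 0.3204]
orientation: [-0.0, 0.128, 0.992, 0.0]
force: [0.3, -0.2, -0.1]
width: 0.0698
grip_force: 0.0
t: 2.6
tcp_pos: [0.531, -0.32, 0.3184]
orientation: [-0.001, 0.13, 0.992, 0.0]
force: [-0.3, 0.4, -0.4]
width: 0.0701
grip_force: 0.0
{}
t 2.6 tcp [ 0.531  -0.32    0.3184] tool mm [ -0.8   2.2 104.4] axes [[-0.966, 0.258, -0.003], [0.258, 0.966, 0.001], [0.003, 0.0, -1.0]] q6 -1.9112932603709365 F [-0.3  0.4 -0.4] w 0.07007463796209845 0.0
[283.1254401  212.81079817]
[282.48398055 195.76959455]
```

View pics/w1.png

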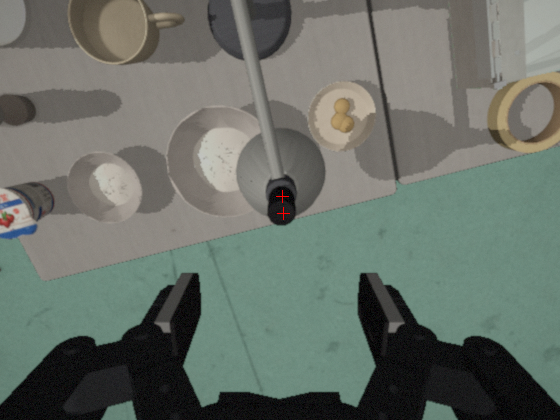

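The wrist view shows the predicted grip points (283,213) and (282,196) lying on the black grip. Descend and close.

```bash
python3 -m pendant '[{"delta_pos":[-1,2,20],"delta_rot":[0,0,0],"gripper":60},{"delta_pos":[0,0,20],"delta_rot":[0,0,0],"gripper":60},{"delta_pos":[0,0,20],"delta_rot":[0,0,0],"gripper":60},{"delta_pos":[0,0,15],"delta_rot":[0,0,0],"gripper":60},{"delta_pos":[0,0,15],"delta_rot":[0,0,0],"gripper":60},{"delta_pos":[0,0,14],"delta_rot":[0,0,0],"gripper":60},{"delta_pos":[0,0,0],"delta_rot":[0,0,0],"gripper":60}]'
python3 -m pendant '[{"delta_pos":[0,0,0],"delta_rot":[0,0,0],"gripper":30},{"delta_pos":[0,0,0],"delta_rot":[0,0,0],"gripper":30},{"delta_pos":[0,0,0],"delta_rot":[0,0,0],"gripper":25},{"delta_pos":[0,0,0],"delta_rot":[0,0,0],"gripper":15},{"delta_pos":[0,0,0],"delta_rot":[0,0,0],"gripper":15},{"delta_pos":[0,0,0],"delta_rot":[0,0,0],"gripper":15},{"delta_pos":[0,0,0],"delta_rot":[0,0,0],"gripper":15},{"delta_pos":[0,0,0],"delta_rot":[0,0,0],"gripper":15}]'
```

```text
t: 3.23
tcp_pos: [0.532, -0.3122, 0.214]
orientation: [-0.002, 0.128, 0.992, 0.001]
force: [-0.5, -0.5, 0.7]
width: 0.0598
grip_force: 0.0
t: 3.9
tcp_pos: [0.533, -0.3139, 0.2185]
orientation: [0.001, 0.128, 0.992, -0.001]
force: [-2.4, -0.2, 8.0]
width: 0.0164
grip_force: 58.5
```

Width 16 mm on a 22 mm grip is suspicious, so I'll look from near before swinging.

```bash
python3 - <<'E'
from h import *
import cv2
togo(.532,-.318,.214)
a=manip.capture("wrist")[100:420,130:430];b=manip.capture("side")[80:240,280:430]
o=np.hstack([cv2.resize(a,(400,427)),cv2.resize(b,(400,427))])
cv2.imwrite("pics/g1.png",cv2.convertScaleAbs(o[:,:,::-1],alpha=1.6,beta=20))
togo(.532,-.318,.214)
E
```

```text
{}
t 3.9 tcp [ 0.533  -0.3139  0.2185] tool mm [-0.  -4.2  4.5] axes [[-0.967, 0.254, 0.002], [0.254, 0.967, -0.001], [-0.002, -0.001, -1.0]] q6 -1.9051809254444443 F [-2.4 -0.2  8. ] w 0.0163577006693676 58.499245047569275
t 4.0 tcp [ 0.533  -0.3139  0.2185] tool mm [-0.  -4.2  4.5] axes [[-0.967, 0.254, 0.002], [0.254, 0.967, -0.001], [-0.002, -0.001, -1.0]] q6 -1.9051769709547062 F [-2.4  0.4  7. ] w 0.016586256985777675 58.50162148475647
```

View pics/g1.png

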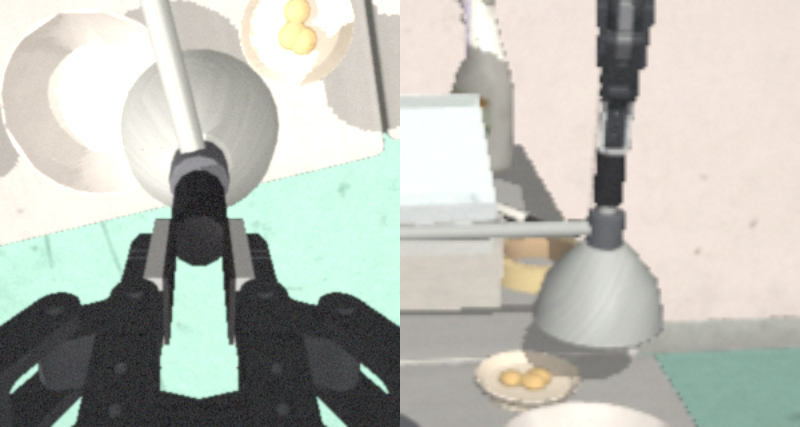

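```bash
python3 - <<'E'
from h import *
S=manip.sense();c=manip.calibration("wrist");w,a,b,d=S["orientation"];r=R.from_quat([a,b,d,w]);M=np.array(c["mount"])
def pt(q):
    q=(np.linalg.inv(M)@np.r_[q,1])[:3]*[1,-1,-1];u=c["K"]@q;u=u[:2]/u[2];return ((u-[130,100])*400/300).round(0)
def pw(p): return pt(r.inv().apply(np.array(p)-S["tcp_pos"]))
print("cam in tool",M[:3,3])
for x,y in[(.532,-.318),(.533,-.314)]: print("griptop",pw((x,y,.251)),"base",pw((x,y,.206)))
for x in(11,-11):
  for y in(11,-11): print(x,y,pt(np.array([x,y,0])/1e3),pt(np.array([x,y,-30])/1e3))
print("top rim in tool: +-x",pt(np.array([11,0,-32.5])/1e3),pt(np.array([-11,0,-32.5])/1e3))
E
```

```text
{}
cam in tool [ 0.08266047 -0.0009607  -0.17333436]
griptop [189. 244.] base [191. 190.]
griptop [201. 243.] base [200. 190.]
11 11 [228. 178.] [233. 211.]
11 -11 [174. 178.] [169. 211.]
-11 11 [227. 226.] [232. 267.]
-11 -11 [175. 226.] [170. 267.]
top rim in tool: +-x [201. 215.] [201. 271.]
```

Projected with the tool's pose, the grip top (201,243) sits centred between the pads, so the grasp is good and the low width is compliance. Swing along the arc: 8 rows of 0.056 rad, with chords of 10.1 mm.

```bash
python3 -m pendant '[{"delta_pos":[-2,-9.9,0],"delta_rot":[0,0,0.056],"gripper":15},{"delta_pos":[-2,-9.9,0],"delta_rot":[0,0,0.056],"gripper":15},{"delta_pos":[-2,-9.9,0],"delta_rot":[0,0,0.056],"gripper":15},{"delta_pos":[-2,-9.9,0],"delta_rot":[0,0,0.056],"gripper":15},{"delta_pos":[-2,-9.9,0],"delta_rot":[0,0,0.056],"gripper":15},{"delta_pos":[-2,-9.9,0],"delta_rot":[0,0,0.056],"gripper":15},{"delta_pos":[-2,-9.9,0],"delta_rot":[0,0,0.056],"gripper":15},{"delta_pos":[-2,-9.9,0],"delta_rot":[0,0,0.056],"gripper":15},{"delta_pos":[0,0,0],"delta_rot":[0,0,0],"gripper":15},{"delta_pos":[0,0,0],"delta_rot":[0,0,0],"gripper":15}]'
python3 - <<'E'
from h import *
import cv2
togo(.513,-.392,.214)
p=manip.sense()["tcp_pos"];print(np.hypot(p[0]-.353,p[1]+.3096),np.arctan2(p[1]+.3096,p[0]-.353))
a=manip.capture("top")[135:265,205:385];b=manip.capture("side")[125:295,230:420]
o=np.hstack([cv2.resize(a,(432,312)),cv2.resize(b,(348,312))]);cv2.imwrite("pics/s1.png",cv2.convertScaleAbs(o[:,:,::-1],alpha=1.4,beta=20))
E
```

```text
t: 4.83
tcp_pos: [0.5133, -0.3924, 0.2185]
orientation: [0.002, 0.346, 0.938, -0.001]
force: [2.9, -4.7, 3.7]
width: 0.0169
grip_force: 58.6
{}
t 4.8333 tcp [ 0.5133 -0.3924  0.2185] tool mm [0.5 0.2 4.5] axes [[-0.761, 0.649, 0.003], [0.649, 0.761, -0.003], [-0.005, -0.0, -1.0]] q6 -1.5741435412490818 F [ 2.9 -4.7  3.7] w 0.016865670762038393 58.5998797416687
0.1804301966231268 -0.47705556088127016
```

View pics/s1.png

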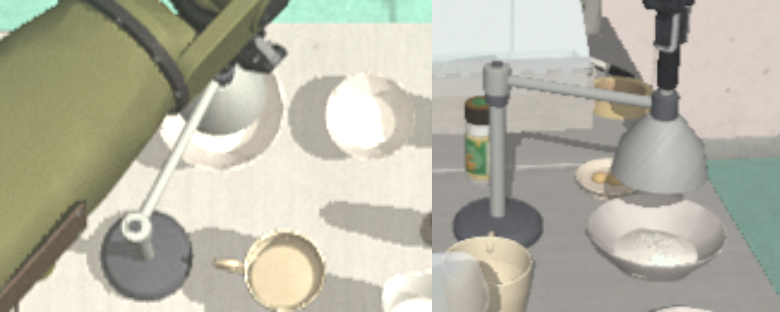

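The shade now hangs over the wide bowl at the target within 1 mm. Release, lift and back off.

```bash
python3 -m pendant '[{"delta_pos":[0,0,0],"delta_rot":[0,0,0],"gripper":30},{"delta_pos":[0,0,0],"delta_rot":[0,0,0],"gripper":50},{"delta_pos":[0,0,0],"delta_rot":[0,0,0],"gripper":60},{"delta_pos":[0,0,0],"delta_rot":[0,0,0],"gripper":60},{"delta_pos":[0,0,-10],"delta_rot":[0,0,0],"gripper":60},{"delta_pos":[0,0,-20],"delta_rot":[0,0,0],"gripper":60},{"delta_pos":[0,0,-30],"delta_rot":[0,0,0],"gripper":60},{"delta_pos":[0,0,-30],"delta_rot":[0,0,0],"gripper":60},{"delta_pos":[0,0,-30],"delta_rot":[0,0,0],"gripper":60}]'
python3 -m pendant '[{"delta_pos":[15,30,-5],"delta_rot":[0,0,0],"gripper":60},{"delta_pos":[15,30,-5],"delta_rot":[0,0,0],"gripper":60},{"delta_pos":[15,30,0],"delta_rot":[0,0,0],"gripper":60},{"delta_pos":[15,30,0],"delta_rot":[0,0,0],"gripper":60},{"delta_pos":[15,30,0],"delta_rot":[0,0,0],"gripper":60},{"delta_pos":[15,30,0],"delta_rot":[0,0,0],"gripper":60},{"delta_pos":[15,30,0],"delta_rot":[0,0,0],"gripper":60},{"delta_pos":[15,30,0],"delta_rot":[0,0,0],"gripper":60},{"delta_pos":[15,30,0],"delta_rot":[0,0,0],"gripper":60},{"delta_pos":[15,30,0],"delta_rot":[0,0,0],"gripper":60},{"delta_pos":[0,0,0],"delta_rot":[0,0,0],"gripper":60}]'
python3 - <<'E'
from h import *
import cv2
togo(.513,-.392,.214)
A=manip.capture("top");a=A[135:265,205:385];b=manip.capture("side")[125:295,230:420]
o=np.hstack([cv2.resize(a,(432,312)),cv2.resize(b,(348,312))]);o=cv2.convertScaleAbs(o[:,:,::-1],alpha=1.4,beta=20)
for z in(.206,.251):
  u=(proj("top",(.513,-.392,z))[0]-[205,135])*2.4;v=(proj("side",(.513,-.392,z))[0]-[230,125])*348/190+[432,0]
  for k in(u,v): cv2.circle(o,tuple(int(round(q)) for q in k),2,(0,0,255),-1)
cv2.imwrite("pics/s2.png",cv2.resize(o,(800,320)))
E
```

```text
t: 5.68
tcp_pos: [0.5125, -0.3909, 0.3391]
orientation: [0.0, 0.345, 0.939, -0.0]
force: [0.6, 0.7, 0.1]
width: 0.0605
grip_force: 0.0
t: 6.6
tcp_pos: [0.5935, -0.0604, 0.3476]
orientation: [0.0, 0.343, 0.939, 0.001]
force: [-0.3, 0.0, -0.7]
width: 0.0598
grip_force: 0.0
{}
t 6.6 tcp [ 0.5935 -0.0604  0.3476] tool mm [-152.1 -305.6  133.3] axes [[-0.765, 0.644, 0.001], [0.644, 0.765, 0.001], [0.0, 0.001, -1.0]] q6 -1.033841541658129 F [-0.3  0.  -0.7] w 0.05977703007733369 0.0
```

View pics/s2.png

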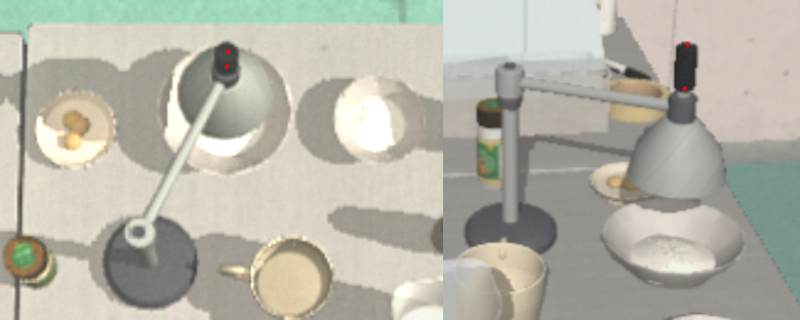

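The target markers lie on the middle of the grip in both views. The newly visible left rim puts the bowl's centre at the same place (about column 297). The bowl and dish have not moved, and the robot is clear.

```bash
python3 -c "
from cell import manip
print(manip.hand_in())"
```

```text
the job is handed in; nothing more can be done
None
```

The lamp shade now hangs centred over the wide soup bowl, within a few millimetres by my camera measurements. The lamp was released and stayed put, the bowl and small dish look unmoved in the last pictures, and the job was handed in after about 7 s of robot time; no verdict came back.

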